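# Open the stone holder with the unknown thread and hook the diamond plate in

## Task

Fit the blue-backed diamond sharpening plate into the stone holder on the green mat: its jaw is closed and nobody remembers whether its screw is left- or right-handed, so find out which way the knob loosens and open the jaw fully. Then hook one end of the plate under the holder's fixed steel lip with the plate tilted, swing the other end down in front of the jaw until it lies flat and squarely on the bed, and let go; do not drop it, leave the other holder's knob alone and do not disturb the bottle, the wood block or the gouge.

Things in the scene. Friction and masses are not known exactly. Their poses are not given: they have to be found in the camera images.
- plate: Diamond sharpening plate, 150 (x) x 50 (y) x 8 (z) mm, steel face up on a blue base, 0.2 to 0.42 kg, loose. Origin: centre of its underside; z up. Both ends are alike. It starts flat on the wooden stand.
- stand: Fixed wooden block 110 x 34 x 25 mm under the plate, narrower than the plate, so fingers can reach 25 mm down beside it. Origin: centre of its underside, on the bench.
- mat_green: Fixed green bench mat, 360 x 160 x 4 mm; the holder to use stands on it (its bed centre within 60 mm of the mat's centre). Origin: centre of its underside. The other, identical holder stands on a grey mat.
- plate_end_1 (a point): Middle of the plate's lower end edge at x = +75 mm in the plate's frame; axes as the plate's. Either end may go under the lip.
- plate_end_2 (a point): Middle of the plate's lower end edge at x = -75 mm in the plate's frame; axes as the plate's. Either end may go under the lip.
- bed_a (a point): Centre of the top of holder a's level bed, 44 mm above the bench. x runs along the bed from the knob end to the fixed end, y across, z up. The bed is 34 mm wide, so fingers holding the plate by its long sides pass beside it; below, only the 60 mm wide foot is wider, its top 28 mm under this point. The plate (150 mm) finally lies here between stop and jaw, centred.
- lip_a (a point): Underside of holder a's fixed steel lip, middle of its free edge: at bed x = +69 mm, 14 mm over the bed; axes as the bed's. The lip (44 mm wide, 6 mm thick) overhangs the bed from here 10 mm outwards to an upright stop face at bed x = +79 mm. The plate's end goes under it only at a tilt of about 10 to 17 degrees (other end up), jaw open; then swing it down.
- jaw_a (a point): Holder a's sliding steel jaw: middle of the face that looks at the plate, at bed height; axes as the bed's. The jaw is 20 mm thick, 44 mm wide, its top 12 mm over the bed. Its face stands at bed x = -65 mm with the knob tight (plate does not fit) and -79 mm with it fully loose, 9.3 mm per radian.
- knob_a_grip (a point): Centre of the black bar grip of holder a's knob, at bed x -147, z +33 mm. Turns with the knob: x along the bar (52 mm), y across (14 mm thick), z outwards along its axis, which leans 25 deg from vertical away from the bed, towards the robot; lean the gripper with it. Bar 24 mm high on a 12 mm stem; 33 mm free below this point down to a 34 mm wide collar. It does not move along its axis.
- knob_a (a joint): Turn of holder a's knob, rad: 0 tight (hard stop), grows as it loosens, whichever way that is, to 1.5 (jaw fully open). Starts at 0 to 0.08. One holder has a right-hand screw (loosens anticlockwise seen from above), the other a left-hand one (clockwise); which is on the green mat is not known: try both ways and feel. Needs about 0.1 N m; stays where left.
- bed_b (a point): Centre of the top of holder b's level bed, 44 mm above the bench. x runs along the bed from the knob end to the fixed end, y across, z up. The bed is 34 mm wide, so fingers holding the plate by its long sides pass beside it; below, only the 60 mm wide foot is wider, its top 28 mm under this point. The plate (150 mm) finally lies here between stop and jaw, centred.
- lip_b (a point): Underside of holder b's fixed steel lip, middle of its free edge: at bed x = +69 mm, 14 mm over the bed; axes as the bed's. The lip (44 mm wide, 6 mm thick) overhangs the bed from here 10 mm outwards to an upright stop face at bed x = +79 mm. The plate's end goes under it only at a tilt of about 10 to 17 degrees (other end up), jaw open; then swing it down.
- jaw_b (a point): Holder b's sliding steel jaw: middle of the face that looks at the plate, at bed height; axes as the bed's. The jaw is 20 mm thick, 44 mm wide, its top 12 mm over the bed. Its face stands at bed x = -65 mm with the knob tight (plate does not fit) and -79 mm with it fully loose, 9.3 mm per radian.
- knob_b_grip (a point): Centre of the black bar grip of holder b's knob, at bed x -147, z +33 mm. Turns with the knob: x along the bar (52 mm), y across (14 mm thick), z outwards along its axis, which leans 25 deg from vertical away from the bed, towards the robot; lean the gripper with it. Bar 24 mm high on a 12 mm stem; 33 mm free below this point down to a 34 mm wide collar. It does not move along its axis.
- knob_b (a joint): Turn of holder b's knob, rad: 0 tight (hard stop), grows as it loosens, whichever way that is, to 1.5 (jaw fully open). Starts at 0 to 0.08. One holder has a right-hand screw (loosens anticlockwise seen from above), the other a left-hand one (clockwise); which is on the green mat is not known: try both ways and feel. Needs about 0.1 N m; stays where left.
- bottle: White oil bottle, 44 mm diameter, 110 mm high, loose; origin at the centre of its base. Leave it alone.
- blank: Upright wood block, 55 x 55 x 90 mm, loose; origin at the centre of its base. Leave it alone.
- gouge: Turning gouge lying on the bench along its y axis, about 280 mm long (wood handle to -y, steel to +y), 30 mm high, loose; origin on the bench under the joint of handle and blade. Leave it alone.
Not all that is in view belongs to the job. There is more than one size of the plate; the one meant has the size given above.

How it is judged:
On the way, in this order (a step that is already met when the one before it is completed fails the run):
1. the knob of the holder on the green mat is loosened: turned beyond 1.2 rad (((horizontal distance between bed_a and mat_green below 0.1 m and value of joint knob_a above 1.2 rad) or (horizontal distance between bed_b and mat_green below 0.1 m and value of joint knob_b above 1.2 rad))), for 0.1 s.
2. one end of the plate is hooked under the lip of that holder while the plate is still tilted by more than 0.05 rad (angle between plate's own z axis and vertical above 0.05 rad and ((horizontal distance between bed_a and mat_green below 0.1 m and x of plate_end_1 in the frame of bed_a above 0.069 m and z of plate_end_1 in the frame of bed_a below 0.01 m and y of plate_end_1 in the frame of bed_a between -0.015 and 0.015 m) or (horizontal distance between bed_a and mat_green below 0.1 m and x of plate_end_2 in the frame of bed_a above 0.069 m and z of plate_end_2 in the frame of bed_a below 0.01 m and y of plate_end_2 in the frame of bed_a between -0.015 and 0.015 m) or (horizontal distance between bed_b and mat_green below 0.1 m and x of plate_end_1 in the frame of bed_b above 0.069 m and z of plate_end_1 in the frame of bed_b below 0.01 m and y of plate_end_1 in the frame of bed_b between -0.015 and 0.015 m) or (horizontal distance between bed_b and mat_green below 0.1 m and x of plate_end_2 in the frame of bed_b above 0.069 m and z of plate_end_2 in the frame of bed_b below 0.01 m and y of plate_end_2 in the frame of bed_b between -0.015 and 0.015 m))), for 0.04 s.
At the end, for the whole second after the job is handed in: The plate lies at rest and flat (within 0.04 rad) on the bed of the holder on the green mat: centred within 8 mm along and 10 mm across, its underside within 3 mm of the bed, its long axis within 0.1 rad of the bed's, either way round (((horizontal distance between bed_a and mat_green below 0.1 m and x of plate in the frame of bed_a between -0.008 and 0.008 m and y of plate in the frame of bed_a between -0.01 and 0.01 m and z of plate in the frame of bed_a between -0.003 and 0.003 m and angle between the x axis of plate and the x axis of bed_a, either way round below 0.1 rad and angle between plate's own z axis and vertical below 0.04 rad and linear speed of plate below 0.02 m/s) or (horizontal distance between bed_b and mat_green below 0.1 m and x of plate in the frame of bed_b between -0.008 and 0.008 m and y of plate in the frame of bed_b between -0.01 and 0.01 m and z of plate in the frame of bed_b between -0.003 and 0.003 m and angle between the x axis of plate and the x axis of bed_b, either way round below 0.1 rad and angle between plate's own z axis and vertical below 0.04 rad and linear speed of plate below 0.02 m/s))); the robot touches nothing.
It fails at once if the plate dropped: moving faster than 0.35 m/s with no finger on it (contact force between the fingers and plate below 0.05 N and linear speed of plate above 0.35 m/s).
It fails at once if the other holder's knob turned beyond 0.3 rad ((not (horizontal distance between bed_a and mat_green below 0.1 m) and value of joint knob_a above 0.3 rad) or (not (horizontal distance between bed_b and mat_green below 0.1 m) and value of joint knob_b above 0.3 rad)).
It fails at once if bottle, wood block or gouge moved by more than 25 mm (distance of any of bottle, blank, gouge from where it was at the start of the episode above 0.025 m).
It also fails if it takes over 59 s, if anything falls off the work surface, if the arm or the gripper's body presses on something with over 40 N, if the wrist force passes 120 N, or if a joint passes its speed limit or range.

## Robot

A 7-joint arm with a two-finger parallel gripper is mounted at the origin on the work surface. World frame = base frame: x ahead of the robot, y to its left, z up, the work surface at z = 0. Lengths are in m, angles in rad, forces in N, time in s.
With the tool pointing down it reaches from about 0.4 to 0.9 m from the base axis. Payload 5.5 kg.
Tool frame: the origin (TCP) lies midway between the tips of the shut fingers; the grasp point (between the pads) lies bot.grip_point_offset behind it (bot.grip_point_offset is the distance from the TCP to the grasp point, in m); z points along the fingers, y is the line along which they close (so a half turn about z gives the same grasp; the last joint's range is limited). The gripper opens to 85 mm and grips with 20 to 120 N. Pads are 22 mm wide; open, the fingers measure 114 mm over their backs; the gripper's body (76 mm by 85 mm) begins 54 mm behind the grasp point. The pads swing forward as they close: fully open they stand 13 mm farther back than shut.
Start: joints at [-1.048, 0.501, -0.427, 1.55, 0.221, 1.138, -0.21], TCP at [0.167, 0.628, 0.231] pointing down, gripper open.
Joint ranges: [-2.88, 2.88], [-0.31, 2.03], [-1.54, 1.56], [0.2, 2.42], [-1.41, 4.55], [0.19, 2.02], [-2.57, 2.57]. Speed limits (rad/s): [2.57, 2.57, 3.14, 3.14, 3.14, 3.14, 3.14].

## Interface

Orientations are given as a rotation vector (axis times angle).
In Python, from bench import bot, eyes gives the robot as it stands.
- The arm moves only by the tool move_arm, never from a script. Its argument "targets" is text: rows parted by semicolons, each of 7 numbers parted by spaces: the shift along the tool's x, y, z in units of 25 mm (1.0 is 25 mm), then the turn, a rotation vector about the tool's x, y, z in units of 5 degrees (1.0 is 5 degrees), then the opening in per cent of the stroke, from 0 (shut) to 100 (fully open). A call has 1 to 12 rows; each row shifts and turns the commanded pose from where the row before left it, along the tool's axes as they then stand; what a row does not reach is not made up. A row lasts 1/12 s, in which the tool goes at most 41.7 mm and 7.16 degrees, less where a joint would pass 70% of its speed; a pose out of reach is approached as far as the arm can. A call is refused whole if a number of a shift passes 1 or a number of a turn 1, either way. A call with a gripper value outside its range is refused whole. The fingers move at their own pace and stop on an object; the grip force is fixed at half the most. Time passes only in rows, so rows that do not move let the fingers close. It gives the time, the measured TCP pose, the force, the opening and the grip force at its end, in the units of the state.
- bot.state(): the state, without advancing time (a new reading comes with each control period).
- eyes.camera(name): name is "scene" or "top"; returns a dict with "image" (480x640x3 uint8, blue, green, red), "fx", "fy", "cx", "cy" (pixels), "origin" and "rotation" of the camera in the world. Camera axes: x right, y down, z forward; pixel columns grow to the right and rows downward; lengths in m; the calibration is good to about 2 mm. A picture is of the moment at which its call begins. There is no depth.
- bot.close_job(): hands the job in; it is judged then, once.
The state is a dict: "time": time; "qpos": joint angles; "joint_velocities": joint speeds; "joint_efforts": joint torques, N m; "position": TCP position; "tcp_rot": TCP orientation; "contact_force": force on the tool from outside, world axes, zero at the start; "moment": the same for the moment, N m; "finger_gap": finger opening in m; "grasp_force": force on a finger pad.
Only numpy, scipy, OpenCV 4.12 (cv2) and the standard library are available. Lean on these libraries where they do the work, as an engineer would, in place of code of your own. Each camera call takes 0.05 s, during which the arm holds its last target. There are 200 camera calls.

## Working session

There is one attempt and no reset: what is moved stays moved. The work goes in short steps, Python scripts to look and compute and a tool call to move; the robot and the scene stay as the last step left them, time stands still between calls to the robot, and variables do not carry over. Pictures are saved under pics/ and viewed, at most 10 in all, crops included, and the job is handed in when it is done.

Besides the shell and the picture viewer there is one more tool, called after "Call:" as name(argument=value, ...), one argument or row to a line, values as JSON. move_arm: Moves the arm, as the interface text tells. Its arguments: {"type":"object","properties":{"targets":{"type":"string"}},"required":["targets"]}

```bash
ls; mkdir -p pics; python3 - <<'E'
from bench import bot,eyes
import cv2
for n in("scene","top"):
    c=eyes.camera(n); cv2.imwrite(f"pics/{n}0.png",c["image"]); print(n,c["fx"],c["fy"],c["cx"],c["cy"],c["origin"],c["rotation"])
print(bot.state(), bot.grip_point_offset)
E
```

```text
pics
scene 530.3958546077388 530.3958546077388 326.5195330076108 248.61881558659243 [ 1.2026716  -0.61874023  0.76366553] [-2.02266647 -0.98255228  0.4765144 ]
top 560.1911044549572 560.1911044549572 321.92344586027997 235.53643856734018 [ 0.39590602 -0.02191379  1.40745399] [-2.15900294  2.20643145 -0.06039824]
{'time': 0.1, 'qpos': array([-1.04779488,  0.50177162, -0.42680707,  1.55134761,  0.22084128,
        1.13831223, -0.21030416]), 'joint_velocities': array([-5.39135451e-04, -1.19976808e-03, -6.84455594e-05, -2.27803668e-03,
       -2.92178744e-03,  5.13659307e-05, -4.68401502e-04]), 'joint_efforts': array([-1.12635884e-02, -5.70807731e+01, -5.83813369e+00, -2.81749356e+01,
        1.06464027e-02,  5.54029655e-03, -3.72985781e-06]), 'position': array([0.16686689, 0.6275646 , 0.23035115]), 'tcp_rot': array([-4.06819232e-01, -3.11488157e+00,  2.76077493e-03]), 'contact_force': array([ 0.44046464, -0.24612764,  0.11020291]), 'moment': array([ 0.0041816 ,  0.00604433, -0.00289223]), 'grasp_force': 0.0, 'finger_gap': 0.08542157760512646} 0.0187
```

View pics/scene0.png

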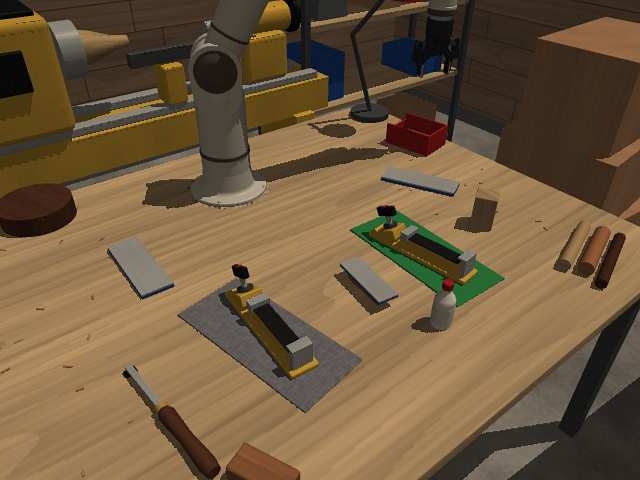

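View pics/top0.png

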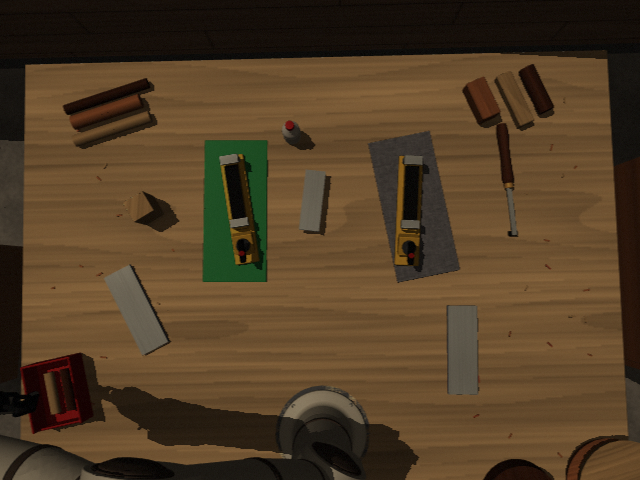

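Candidates for the plate in the top view: (138,310) is about 90 px long, (463,350) about 90 px, and (315,202) about 62 px. At ~410 px/m a 150 mm plate is ~62 px, so the middle one fits. It also appears raised on a stand at (368,280) in the scene view. The holder to use is on the green mat, around (238,210) in top. Enlarged crop to confirm.

```bash
python3 - <<'E'
import cv2,numpy as np
t=cv2.imread("pics/top0.png")[110:290,200:340]; s=cv2.imread("pics/scene0.png")[190:320,330:510]
t=cv2.resize(t,None,fx=3.2,fy=3.2,interpolation=cv2.INTER_CUBIC)
t=cv2.convertScaleAbs(t,alpha=1.6)
cv2.imwrite("pics/tc.png",t)
cv2.imwrite("pics/sc.png",cv2.resize(s,None,fx=4.4,fy=4.4,interpolation=cv2.INTER_CUBIC))
E
```

```text
(no output)
```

View pics/tc.png

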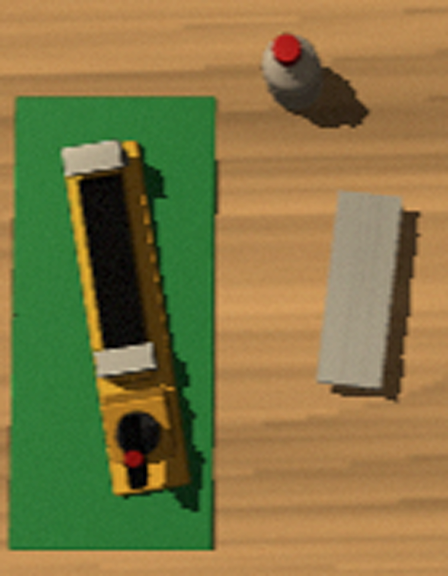

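View pics/sc.png

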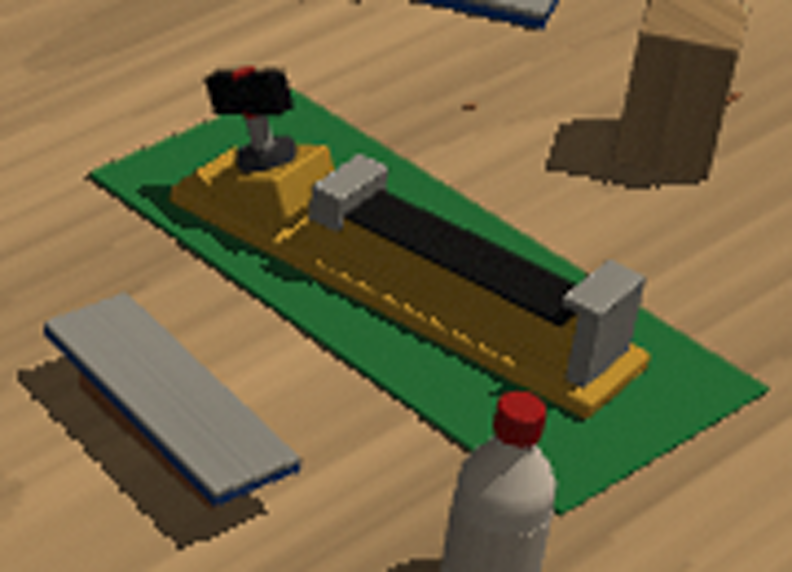

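Crops confirm: the 150 mm plate at top (315,202) has a blue base and stands proud of its stand; the holder on green has its lip at top px (229,160), jaw at (239,222) and knob bar near (242,253). Now measuring corners in both views.

```bash
cat > h.py <<'E'
import cv2,numpy as np
from scipy.spatial.transform import Rotation as R
C={"scene":(530.39585,326.51953,248.61882,[1.2026716,-0.61874023,0.76366553],[-2.02266647,-0.98255228,0.4765144]),
"top":(560.1911,321.92345,235.53644,[0.39590602,-0.02191379,1.40745399],[-2.15900294,2.20643145,-0.06039824])}
def ray(n,p):
    f,cx,cy,o,r=C[n]; d=R.from_rotvec(r).apply([(p[0]-cx)/f,(p[1]-cy)/f,1]); return np.array(o),d/np.linalg.norm(d)
def onz(n,p,z):
    o,d=ray(n,p); return o+d*(z-o[2])/d[2]
def tri(pt,ps):
    o1,d1=ray("top",pt);o2,d2=ray("scene",ps)
    a=np.linalg.lstsq(np.c_[d1,-d2],o2-o1,rcond=None)[0]
    p,q=o1+a[0]*d1,o2+a[1]*d2
    return (p+q)/2,np.linalg.norm(p-q)
def proj(n,P):
    f,cx,cy,o,r=C[n]; c=R.from_rotvec(r).inv().apply(np.array(P)-o); return np.c_[f*c[...,0]/c[...,2]+cx,f*c[...,1]/c[...,2]+cy] if c.ndim>1 else np.array([f*c[0]/c[2]+cx,f*c[1]/c[2]+cy])
def blobs(img,roi,m,amin=25):
    x0,y0,x1,y1=roi; k=np.zeros(img.shape[:2],np.uint8); k[y0:y1,x0:x1]=m[y0:y1,x0:x1]*255
    cs,_=cv2.findContours(k,cv2.RETR_EXTERNAL,cv2.CHAIN_APPROX_NONE)
    return [c for c in cs if cv2.contourArea(c)>amin]
E
python3 - <<'E'
from h import *
np.set_printoptions(precision=4,suppress=True)
for n,rois in (("top",[(298,160,332,240),(212,145,252,235)]),("scene",[(335,250,402,308),(395,220,480,285)])):
    im=cv2.imread(f"pics/{n}0.png"); h=cv2.cvtColor(im,cv2.COLOR_BGR2HSV)
    th=105 if n=="top" else 105
    m=(h[...,1]<60)&(h[...,2]>th)
    for r in rois:
        for c in blobs(im,r,m):
            M=cv2.moments(c); q=cv2.boxPoints(cv2.minAreaRect(c)); a=cv2.approxPolyDP(c,3,True)[:,0]
            print(n,"cent",M["m10"]/M["m00"],M["m01"]/M["m00"],"area",M["m00"],"box",q.round(1).tolist(),"poly",a.tolist())
    # green mat, black bar, red dot
    g=(h[...,0]>50)&(h[...,0]<80)&(h[...,1]>120)
    roi=(195,130,275,290) if n=="top" else (340,200,510,305)
    for c in blobs(im,roi,g,300): print(n,"mat",cv2.boxPoints(cv2.minAreaRect(c)).round(1).tolist())
    rr=((h[...,0]<6)|(h[...,0]>174))&(h[...,1]>150)&(h[...,2]>90)
    roi=(225,235,265,275) if n=="top" else (370,200,400,225)
    for c in blobs(im,roi,rr,1): print(n,"red",c[:,0].mean(0),len(c))
    b=(h[...,2]<55)
    for c in blobs(im,roi,b,10): print(n,"black",cv2.minAreaRect(c),c[:,0].min(0),c[:,0].max(0))
E
```

```text
top cent 238.453125 221.97395833333334 area 96.0 box [[229.89999389648438, 219.6999969482422], [245.8000030517578, 217.0], [247.0, 224.1999969482422], [231.10000610351562, 226.8000030517578]] poly [[246, 218], [230, 220], [231, 226], [247, 224]]
top cent 228.15703703703701 158.65481481481478 area 112.5 box [[218.6999969482422, 156.1999969482422], [235.6999969482422, 153.39999389648438], [237.10000610351562, 161.3000030517578], [220.0, 164.1999969482422]] poly [[236, 155], [220, 156], [220, 164], [235, 161]]
top mat [[203.0, 140.0], [266.0, 140.0], [266.0, 281.0], [203.0, 281.0]]
top black ((249.83700561523438, 252.70138549804688), (34.755348205566406, 26.118854522705078), 83.9909896850586) [236 235] [263 269]
scene cent 369.0133261300198 278.8665586169638 area 925.5 box [[341.0, 263.0], [353.5, 250.5], [397.0, 294.0], [384.5, 306.5]] poly [[341, 263], [379, 301], [397, 294], [358, 257]]
scene cent 467.20947176684876 254.71948998178505 area 91.5 box [[458.5, 256.3999938964844], [470.79998779296875, 246.5], [476.0, 253.0], [463.70001220703125, 262.8999938964844]] poly [[476, 253], [468
[... 211 characters left out ...]
8999938964844, 236.39999389648438]] poly [[417, 228], [411, 225], [402, 232], [408, 234]]
scene mat [[442.1000061035156, 280.79998779296875], [488.1000061035156, 253.10000610351562], [503.3999938964844, 278.70001220703125], [457.3999938964844, 306.3999938964844]]
scene mat [[350.3999938964844, 229.89999389648438], [368.5, 204.8000030517578], [455.6000061035156, 267.70001220703125], [437.5, 292.79998779296875]]
scene mat [[389.5, 218.39999389648438], [395.1000061035156, 209.39999389648438], [462.29998779296875, 251.5], [456.70001220703125, 260.3999938964844]]
scene black ((393.5, 222.5), (3.0, 5.0), 90.0) [391 221] [396 224]
scene black ((386.5, 211.0), (10.0, 19.0), 90.0) [377 206] [396 216]
```

```bash
python3 - <<'E'
from h import *
np.set_printoptions(precision=4,suppress=True)
T=[(306.3,170),(325.6,172.2),(319.4,231.3),(299.4,229.4)];S=[(398,295.2),(379.5,301.6),(340.5,263.8),(358.7,257)]
P=[]
for t,s in zip(T,S):
    p,e=tri(t,s);P.append(p);print("plate",p,e)
P=np.array(P);print("c",P.mean(0),"len",np.linalg.norm(P[0]-P[3]),np.linalg.norm(P[1]-P[2]),"w",np.linalg.norm(P[0]-P[1]))
Pz=np.array([onz("top",t,.033) for t in T]);print("z33 top",Pz.mean(0));v=Pz[:2].mean(0)-Pz[2:].mean(0);print("yaw",np.degrees(np.arctan2(v[1],v[0])),np.linalg.norm(v),np.linalg.norm(Pz[0]-Pz[1]))
Sz=np.array([onz("scene",t,.033) for t in S]);v=Sz[:2].mean(0)-Sz[2:].mean(0);print("scene z33",Sz.mean(0),np.degrees(np.arctan2(v[1],v[0])),np.linalg.norm(v))
L,e1=tri((228.16,158.65),(467.5,254.6));J,e2=tri((238.45,221.97),(409.5,229.6));print("lip",L,e1,"jaw",J,e2,np.linalg.norm((L-J)[:2]))
for n,l,j in(("top",(228.16,158.65),(238.45,221.97)),("scene",(467.5,254.6),(409.5,229.6))):
    a,b=onz(n,l,.064),onz(n,j,.056);d=(a-b)[:2];print(n,a,b,np.degrees(np.arctan2(d[1],d[0])),np.linalg.norm(d))
m=[onz("top",p,.004) for p in((203,140),(266,140),(266,281),(203,281))];print("mat",np.mean(m,0),[np.linalg.norm(m[0]-m[3]),np.linalg.norm(m[0]-m[1])])
a,b=onz("top",(228.16,158.65),.064),onz("top",(238.45,221.97),.056)
x=(a-b);x[2]=0;x/=np.linalg.norm(x)
# jaw face -65 -> centre of top -75 ; lip top spans 69..~? 
bed=b+75*x/1000;bed[2]=.044;y=np.cross([0,0,1],x)
print("bed",bed,"lip mid at bed x",(a-bed)@x)
k=bed-.147*x+[0,0,.033];ax=np.cos(np.radians(25))*np.array([0,0,1])-np.sin(np.radians(25))*x
print("knob",k,"top px",proj("top",k),"scene px",proj("scene",k), "top of bar",proj("top",k+.012*ax),proj("scene",k+.012*ax))
u=np.cross(y,ax)
for th in range(0,180,15):
    bx=np.cos(np.radians(th))*u+np.sin(np.radians(th))*y
    E=np.array([k+s*.026*bx+.0*ax for s in(1,-1)]);print(th,proj("top",E).ravel(),proj("scene",E).ravel())
E
```

```text
plate [0.6512 0.0272 0.0296] 0.0006590971536526529
plate [ 0.6443 -0.0203  0.0329] 0.0016424415003996017
plate [ 0.4978 -0.0019  0.0315] 0.001354980920878038
plate [0.5036 0.0473 0.0313] 0.0013780983525315345
c [0.5742 0.0131 0.0313] len 0.14892329558687736 0.14761215786700785 w 0.048071857315144184
z33 top [0.5736 0.0126 0.033 ]
yaw -7.434159800154449 0.14808861227565998 0.04816636125611776
scene z33 [0.576  0.0121 0.033 ] -7.554908599350845 0.14799372643212672
lip [0.676  0.2143 0.065 ] 0.001840631987076208 jaw [0.5218 0.1922 0.0569] 0.0020110634565293603 0.1557049720567585
top [0.6769 0.2151 0.064 ] [0.5226 0.1931 0.056 ] 8.111145936629631 0.15581926860887274
scene [0.6748 0.2145 0.064 ] [0.5205 0.1923 0.056 ] 8.200540882925893 0.15588222258022907
mat [0.5582 0.2111 0.004 ] [np.float64(0.3578215100367707), np.float64(0.1605624973062123)]
bed [0.5969 0.2037 0.044 ] lip mid at bed x 0.08081926860887274
knob [0.4513 0.1829 0.077 ] top px [241.6457 250.914 ] scene px [387.1181 210.9275] top of bar [241.2631 252.8573] [385.8325 206.3203]
0 [239.4065 240.9004 243.8536 260.7875] [395.312
[... 203 characters left out ...]
5.1103 250.7945 256.6603] [397.5376 207.9001 376.744  213.9418]
60 [231.1621 247.4686 252.0559 254.3353] [396.8697 207.3009 377.3109 214.5748]
75 [230.6384 250.0546 252.6132 251.7703] [395.5488 206.9528 378.5569 214.9637]
90 [230.8666 252.6901 252.425  249.1379] [393.6722 206.8756 380.405  215.0778]
105 [231.8273 255.1952 251.5002 246.6171] [391.3701 207.0708 382.7324 214.9055]
120 [233.4514 257.4008 249.8982 244.3813] [388.7967 207.5232 385.3782 214.4561]
135 [235.626  259.1596 247.7258 242.5858] [386.1204 208.2015 388.1548 213.7599]
150 [238.2028 260.3554 245.131  241.3567] [383.5138 209.0614 390.8625 212.8661]
165 [241.0079 260.9099 242.2923 240.7811] [381.1447 210.0475 393.3064 211.8392]
```

```bash
cat >> h.py <<'E'
from scipy.optimize import least_squares
np.set_printoptions(precision=4,suppress=True)
YAW=np.radians(8.15); BED=np.array([.596,.2033,.044])
BX=np.array([np.cos(YAW),np.sin(YAW),0]);BY=np.array([-np.sin(YAW),np.cos(YAW),0])
AX=np.cos(np.radians(25))*np.array([0,0,1])-np.sin(np.radians(25))*BX
KN=BED-.147*BX+[0,0,.033]
def rot(z,y):  # tool matrix from z and y directions
    z=np.array(z,float);z/=np.linalg.norm(z);y=np.array(y,float)-z*np.dot(y,z);y/=np.linalg.norm(y);return np.c_[np.cross(y,z),y,z]
def T(p,M): A=np.eye(4);A[:3,:3]=M;A[:3,3]=p;return A
def cur():
    from bench import bot
    s=bot.state(); return T(s["position"],R.from_rotvec(s["tcp_rot"]).as_matrix())
def row(v):
    return T(np.array(v[:3])*.025,R.from_rotvec(np.array(v[3:])*np.radians(5)).as_matrix())
def rows(target,start=None):
    """identical rows leading from start to target"""
    A=cur() if start is None else start; D=np.linalg.inv(A)@target
    w=R.from_matrix(D[:3,:3]).as_rotvec()
    def res(v,N):
        E=np.linalg.matrix_power(row(v),N); d=np.linalg.inv(E)@D
        return np.r_[d[:3,3]/.025,R.from_matrix(d[:3,:3]).as_rotvec()/np.radians(5)]
    N=max(1,int(np.ceil(max(np.linalg.norm(w)/np.radians(6.5),np.linalg.norm(D[:3,3])/.025))))
    while 1:
        v=least_squares(res,np.r_[D[:3,3]/.025/N,w/np.radians(5)/N],args=(N,)).x
        if abs(v).max()<=1: break
        N+=1
    v=v.round(2);print("N",N,"row"," ".join(f"{a:g}" for a in v),"resid mm/deg",np.abs(res(v,N)[:3]).max()*25,np.abs(res(v,N)[3:]).max()*5)
    return A@np.linalg.matrix_power(row(v),N)
E
python3 - <<'E'
from h import *
G=rot(-AX,BY)
M=T([.38,.3,.22],rot([0,0,-1],BY))
E=rows(T(KN+.065*AX,G)); print(E[:3,3])
E=rows(M);rows(T(KN+.065*AX,G),E)
E
```

```text
N 22 row -0.48 -0.79 0.27 -0.05 -0.22 -0.21 resid mm/deg 3.807141798185226 0.5440091570851732
[0.4234 0.1817 0.132 ]
N 16 row -0.59 -0.78 0.03 -0 -0 -0.29 resid mm/deg 2.1620499120894032 0.16800078176909616
N 7 row -0.06 -0.73 0.5 -0 -0.72 0.01 resid mm/deg 0.6380125746811571 0.15891633576989916
```

Call:
move_arm(
  targets="-0.48 -0.79 0.27 -0.05 -0.22 -0.21 100;-0.48 -0.79 0.27 -0.05 -0.22 -0.21 100;-0.48 -0.79 0.27 -0.05 -0.22 -0.21 100;-0.48 -0.79 0.27 -0.05 -0.22 -0.21 100;-0.48 -0.79 0.27 -0.05 -0.22 -0.21 100;-0.48 -0.79 0.27 -0.05 -0.22 -0.21 100;-0.48 -0.79 0.27 -0.05 -0.22 -0.21 100;-0.48 -0.79 0.27 -0.05 -0.22 -0.21 100;-0.48 -0.79 0.27 -0.05 -0.22 -0.21 100;-0.48 -0.79 0.27 -0.05 -0.22 -0.21 100;-0.48 -0.79 0.27 -0.05 -0.22 -0.21 100;-0.48 -0.79 0.27 -0.05 -0.22 -0.21 100",
)

```text
time: 1.1
position: [0.2794, 0.3708, 0.1619]
tcp_rot: [0.055, 2.906, 0.031]
contact_force: [1.1, -0.2, -0.4]
finger_gap: 0.0854
grasp_force: 0.0
```

```bash
python3 - <<'E'
from h import *
from bench import bot
print(bot.state()["qpos"],cur()[:3,3])
rows(T(KN+.065*AX,rot(-AX,BY)))
E
```

```text
[-0.8171  0.1789 -0.354   2.1887  0.4189  0.7176  0.0622] [0.2794 0.3708 0.1619]
N 10 row -0.48 -0.8 0.26 -0.04 -0.23 -0.2 resid mm/deg 1.105850270410866 0.12095128457736472
```

Call:
move_arm(
  targets="-0.48 -0.8 0.26 -0.04 -0.23 -0.2 100;-0.48 -0.8 0.26 -0.04 -0.23 -0.2 100;-0.48 -0.8 0.26 -0.04 -0.23 -0.2 100;-0.48 -0.8 0.26 -0.04 -0.23 -0.2 100;-0.48 -0.8 0.26 -0.04 -0.23 -0.2 100;-0.48 -0.8 0.26 -0.04 -0.23 -0.2 100;-0.48 -0.8 0.26 -0.04 -0.23 -0.2 100;-0.48 -0.8 0.26 -0.04 -0.23 -0.2 100;-0.48 -0.8 0.26 -0.04 -0.23 -0.2 100;-0.48 -0.8 0.26 -0.04 -0.23 -0.2 100;0 0 0 0 0 0 100",
)

```text
time: 2.02
position: [0.4012, 0.198, 0.1345]
tcp_rot: [-0.15, 2.732, 0.028]
contact_force: [0.4, 0.0, 0.6]
finger_gap: 0.0852
grasp_force: 0.0
```

```bash
python3 - <<'E'
from h import *
from bench import bot
print(bot.state()["qpos"],cur()[:3,3])
rows(T(KN-.0187*AX+.003*AX,rot(-AX,BY)))
E
```

```text
[-0.2535  0.1139 -0.4606  2.4245  0.8099  0.3838  0.2533] [0.4012 0.198  0.1345]
N 4 row -0.2 -0.21 0.87 -0.04 -0.09 -0.08 resid mm/deg 0.3202585542442793 0.08086318785088052
```

Call:
move_arm(
  targets="-0.9 -0.3 0.3 0 -0.2 -0.15 100;0 -0.5 0.5 -0.1 -0.2 -0.15 100;0 0 0 0 0 0 100",
)

```text
time: 2.27
position: [0.4318, 0.1832, 0.1246]
tcp_rot: [-0.194, 2.695, 0.035]
contact_force: [-0.5, 0.0, -1.3]
finger_gap: 0.0854
grasp_force: 0.0
```

```bash
python3 - <<'E'
from h import *
from bench import bot
print(bot.state()["qpos"],cur()[:3,3])
rows(T(KN-.0187*AX+.003*AX,rot(-AX,BY)))
E
```

```text
[-0.2211  0.1608 -0.4109  2.4245  1.0084  0.3134  0.1675] [0.4318 0.1832 0.1246]
N 3 row 0.05 -0.04 0.89 -0.02 0.02 0.01 resid mm/deg 0.17015202486756137 0.07452814307616241
```

Call:
move_arm(
  targets="0.05 -0.04 0.89 0 0 0 100;0.05 -0.04 0.89 0 0 0 100;0.05 -0.04 0.89 0 0 0 100;0 0 0 0 0 0 100;0 0 0 0 0 0 100",
)

```text
time: 2.68
position: [0.4528, 0.1861, 0.0701]
tcp_rot: [-0.198, 2.696, 0.036]
contact_force: [-0.5, 0.2, 0.1]
finger_gap: 0.0857
grasp_force: 0.0
```

```bash
python3 - <<'E'
from h import *
from bench import bot,eyes
print(bot.state()["qpos"],cur()[:3,3])
rows(T(KN-.0187*AX+.003*AX,rot(-AX,BY)))
t=cv2.resize(eyes.camera("top")["image"][190:310,190:290],None,fx=4,fy=4); s=cv2.resize(eyes.camera("scene")["image"][130:250,330:450],None,fx=4,fy=4)
cv2.imwrite("pics/k1.png",cv2.convertScaleAbs(np.hstack([t[:480,:300+20],s]),alpha=1.5))
E
```

```text
[-0.334   0.3267 -0.2712  2.4122  1.5434  0.2689 -0.3435] [0.4528 0.1861 0.0701]
N 1 row -0.01 -0.13 0.33 -0.05 0.03 0.06 resid mm/deg 0.08957515052219481 0.0071098850657364595
```

View pics/k1.png

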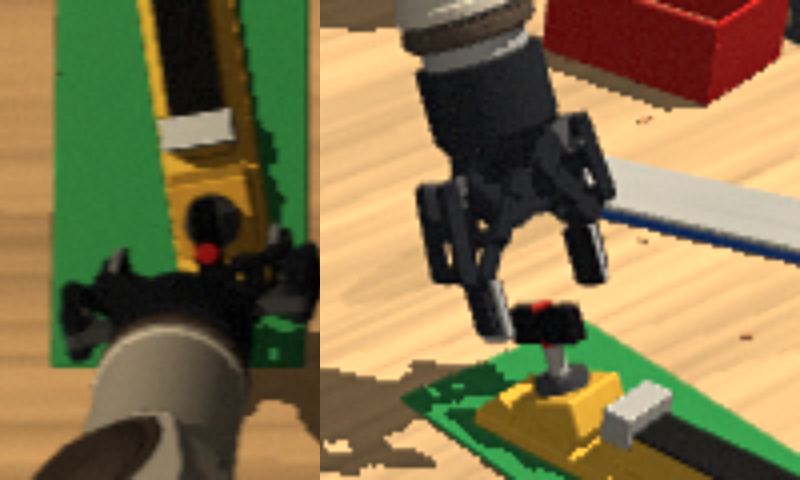

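Call:
move_arm(
  targets="0 -0.13 0.33 0 0 0 100;0 0 0 0 0 0 50;0 0 0 0 0 0 50;0 0 0 0 0 0 30;0 0 0 0 0 0 0;0 0 0 0 0 0 0;0 0 0 0 0 0 0;0 0 0 0 0 0 0;0 0 0 0 0 0 0",
)

```text
time: 3.53
position: [0.4583, 0.183, 0.0641]
tcp_rot: [-0.195, 2.692, 0.038]
contact_force: [-3.7, -0.9, 7.4]
finger_gap: 0.0131
grasp_force: 58.1
```

```bash
python3 - <<'E'
from h import *
from bench import bot
s=bot.state();print(s)
rows(T(KN-.0187*AX+.003*AX,rot(-AX,BY)))
E
```

```text
{'time': 3.5333, 'qpos': array([-0.3211,  0.3474, -0.2687,  2.4096,  1.635 ,  0.267 , -0.4217]), 'joint_velocities': array([-0.0015,  0.0002, -0.002 , -0.0012, -0.0004, -0.0006, -0.0012]), 'joint_efforts': array([  0.3835, -32.958 ,  -0.8082, -14.4169,   0.5807,   0.9884,
         0.0349]), 'position': array([0.4583, 0.183 , 0.0641]), 'tcp_rot': array([-0.1948,  2.6923,  0.038 ]), 'contact_force': array([-3.7381, -0.9445,  7.3946]), 'moment': array([-0.0375,  0.4752, -0.0301]), 'grasp_force': 58.07628035545349, 'finger_gap': 0.013069695532206705}
N 1 row 0.06 0.02 0.03 -0.04 0.07 0.03 resid mm/deg 0.10001898496003725 0.021833479543631216
```

Call:
move_arm(
  targets="0 0 0 0 0 -0.5 0;0 0 0 0 0 -0.5 0;0 0 0 0 0 -0.5 0;0 0 0 0 0 -0.5 0;0 0 0 0 0 0 0;0 0 0 0 0 0 0",
)

```text
time: 4.03
position: [0.4582, 0.183, 0.0642]
tcp_rot: [-0.413, 2.668, -0.011]
contact_force: [-7.3, 2.0, 12.3]
finger_gap: 0.0132
grasp_force: 138.5
```

```bash
python3 - <<'E'
from h import *
from bench import bot
s=bot.state();print(s["qpos"],s["contact_force"],s["moment"],"about axis",s["moment"]@AX,s["finger_gap"])
d=R.from_matrix(rot(-AX,BY).T@cur()[:3,:3]).as_rotvec(degrees=True);print("turn",d)
E
```

```text
[-0.3326  0.3457 -0.255   2.4095  1.6304  0.2609 -0.2552] [-7.2977  1.9891 12.3299] [ 1.8797  1.0799 -2.8973] about axis -3.476969346151245 0.013206455554228709
turn [ 0.1723 -0.3072 -9.4905]
```

Anticlockwise meets a hard stop (3.5 N m), so the screw loosens clockwise (+z turn). Reversing.

Call:
move_arm(
  targets="0 0 0 0 0 1 0;0 0 0 0 0 1 0;0 0 0 0 0 1 0;0 0 0 0 0 1 0;0 0 0 0 0 1 0;0 0 0 0 0 1 0;0 0 0 0 0 0 0",
)

```text
time: 4.62
position: [0.4585, 0.1824, 0.0641]
tcp_rot: [0.284, 2.692, 0.143]
contact_force: [-3.9, -1.6, 8.3]
finger_gap: 0.013
grasp_force: 59.2
```

```bash
cat > chk.py <<'E'
from h import *
from bench import bot
s=bot.state();print(s["qpos"],s["contact_force"],s["moment"],"about axis",s["moment"]@AX,s["finger_gap"])
d=R.from_matrix(rot(-AX,BY).T@cur()[:3,:3]).as_rotvec(degrees=True);print("turn",d, "off axis pt", rot(-AX,BY).T@(cur()[:3,3]-KN))
E
python3 chk.py
```

```text
[-0.2879  0.3508 -0.3046  2.4086  1.6326  0.2801 -0.7689] [-3.9497 -1.6216  8.3473] [-0.2225  0.4018 -0.1971] about axis -0.10960437109965043 0.013028803810177085
turn [ 0.1773 -0.4313 20.1229] off axis pt [-0.0018 -0.0012  0.015 ]
```

Call:
move_arm(
  targets="0 0 0 0 0 1 0;0 0 0 0 0 1 0;0 0 0 0 0 1 0;0 0 0 0 0 1 0;0 0 0 0 0 1 0;0 0 0 0 0 1 0;0 0 0 0 0 1 0;0 0 0 0 0 1 0;0 0 0 0 0 1 0;0 0 0 0 0 1 0;0 0 0 0 0 1 0;0 0 0 0 0 0 0",
)

```text
time: 5.62
position: [0.4575, 0.181, 0.0635]
tcp_rot: [1.535, 2.316, 0.408]
contact_force: [-6.7, -3.7, 10.8]
finger_gap: 0.013
grasp_force: 59.8
```

```bash
python3 chk.py
```

```text
[-0.213   0.3602 -0.3867  2.4083  1.6279  0.3096 -1.7149] [-6.7417 -3.7085 10.7519] [-0.8592  1.0242 -0.4196] about axis -0.08220231785866579 0.01298210535079239
turn [ 0.1098 -0.4884 75.1493] off axis pt [-0.0004 -0.0024  0.0151]
```

Call:
move_arm(
  targets="0 0 0 0 0 0.8 0;0 0 0 0 0 0.8 0;0 0 0 0 0 0.5 0;0 0 0 0 0 0 0",
)

```text
time: 5.95
position: [0.4571, 0.1809, 0.0634]
tcp_rot: [1.752, 2.185, 0.452]
contact_force: [-8.1, -4.9, 11.2]
finger_gap: 0.013
grasp_force: 60.0
```

```bash
python3 chk.py;  python3 - <<'E'
from h import *
from bench import eyes
im=eyes.camera("scene")["image"];cv2.imwrite("pics/s3.png",im)
h=cv2.cvtColor(im,cv2.COLOR_BGR2HSV);m=(h[...,1]<60)&(h[...,2]>105)
for c in blobs(im,(385,215,480,285),m):
    M=cv2.moments(c);p=(M["m10"]/M["m00"],M["m01"]/M["m00"]);print(p,M["m00"],"bed x",(onz("scene",p,.056)-BED)@BX)
E
```

```text
[-0.1998  0.3621 -0.4015  2.4083  1.6273  0.3149 -1.8936] [-8.145  -4.9059 11.1768] [-0.9161  1.1632 -0.5175] about axis -0.15547843709956208 0.013011169271629734
turn [ 0.0875 -0.487  85.5103] off axis pt [ 0.     -0.0025  0.015 ]
(467.0860215053763, 254.73835125448025) 93.0 bed x 0.07455572622328496
(404.852417302799, 227.42239185750634) 65.5 bed x -0.08972210907455164
```

Call:
move_arm(
  targets="0 0 0 0 0 0.5 0;0 0 0 0 0 0 0;0 0 0 0 0 0 60;0 0 0 0 0 0 100;0 0 0 0 0 0 100;0 0 0 0 0 0 100;0 0 0 0 0 0 100;0 0 0 0 0 0 100;0 0 -0.5 0 0 0 100;0 0 -0.9 0 0 0 100;0 0 -0.6 0 0 0 100;0 0 0 0 0 0 100",
)

```text
time: 7.0
position: [0.438, 0.1808, 0.1091]
tcp_rot: [1.798, 2.153, 0.47]
contact_force: [1.1, 0.0, 0.1]
finger_gap: 0.0854
grasp_force: 0.0
```

```bash
cat >> h.py <<'E'
PC=np.array([.575,.0125,.029]); PY=np.radians(-7.5)
PXv=np.array([np.cos(PY),np.sin(PY),0]);PYv=np.array([-np.sin(PY),np.cos(PY),0])
E
python3 chk.py; python3 - <<'E'
from h import *
from bench import eyes
im=eyes.camera("scene")["image"]
h=cv2.cvtColor(im,cv2.COLOR_BGR2HSV);m=(h[...,1]<60)&(h[...,2]>105)
for c in blobs(im,(385,215,480,285),m):
    M=cv2.moments(c);p=(M["m10"]/M["m00"],M["m01"]/M["m00"]);print(p,M["m00"],"bed x",(onz("scene",p,.056)-BED)@BX)
P=rot([0,0,-1],PYv)
E=rows(T(PC+[-.05,.06,.11],P)); rows(T(PC+[0,0,.06],P),E)
E
```

```text
[-0.0047  0.2366 -0.63    2.4238  1.2568  0.3464 -1.5829] [1.0703 0.013  0.1246] [-0.0204  0.4149 -0.0322] about axis -0.04548491048755924 0.08537715208017665
turn [-0.2868 -0.4782 87.8637] off axis pt [-0.0021  0.0001 -0.0345]
(467.0860215053763, 254.73835125448025) 93.0 bed x 0.07455572622328496
(404.852417302799, 227.42239185750634) 65.5 bed x -0.08972210907455164
N 15 row -0.4 -0.02 -0.07 0.28 0.23 -0.95 resid mm/deg 1.319044581853321 0.3218841880816927
N 4 row -0.57 -0.53 0.51 0.02 -0 0.01 resid mm/deg 0.2194646159528052 0.07817170922826021
```

Call:
move_arm(
  targets="-0.4 -0.02 -0.07 0.28 0.23 -0.95 100;-0.4 -0.02 -0.07 0.28 0.23 -0.95 100;-0.4 -0.02 -0.07 0.28 0.23 -0.95 100;-0.4 -0.02 -0.07 0.28 0.23 -0.95 100;-0.4 -0.02 -0.07 0.28 0.23 -0.95 100;-0.4 -0.02 -0.07 0.28 0.23 -0.95 100;-0.4 -0.02 -0.07 0.28 0.23 -0.95 100;-0.4 -0.02 -0.07 0.28 0.23 -0.95 100;-0.4 -0.02 -0.07 0.28 0.23 -0.95 100;-0.4 -0.02 -0.07 0.28 0.23 -0.95 100;-0.4 -0.02 -0.07 0.28 0.23 -0.95 100;-0.4 -0.02 -0.07 0.28 0.23 -0.95 100",
)

```text
time: 8.05
position: [0.483, 0.0881, 0.1268]
tcp_rot: [0.775, 2.944, 0.152]
contact_force: [0.2, 0.6, -0.5]
finger_gap: 0.0853
grasp_force: 0.0
```

```bash
python3 - <<'E'
from h import *
from bench import bot
print(bot.state()["qpos"],bot.state()["contact_force"])
rows(T(PC+[0,0,.06],rot([0,0,-1],PYv)))
E
```

```text
[ 0.7343  0.5118 -1.1273  2.1236  0.6502  0.7471  0.2719] [ 0.2429  0.6307 -0.5352]
N 5 row -0.89 -0.33 0.32 0.24 0.2 -0.88 resid mm/deg 0.4452359401356243 0.07797426446993685
```

Call:
move_arm(
  targets="-0.89 -0.33 0.32 0.24 0.2 -0.88 100;-0.89 -0.33 0.32 0.24 0.2 -0.88 100;-0.89 -0.33 0.32 0.24 0.2 -0.88 100;-0.89 -0.33 0.32 0.24 0.2 -0.88 100;-0.89 -0.33 0.32 0.24 0.2 -0.88 100;0 0 0 0 0 0 100;0 0 0 0 0 0 100",
)

```text
time: 8.63
position: [0.5743, 0.0139, 0.0873]
tcp_rot: [0.211, 3.134, 0.004]
contact_force: [-0.9, 0.8, 0.5]
finger_gap: 0.0852
grasp_force: 0.0
```

```bash
python3 - <<'E'
from h import *
from bench import bot,eyes
print(bot.state()["qpos"],bot.state()["contact_force"])
rows(T(PC+[0,0,-.0155],rot([0,0,-1],PYv)))
t=cv2.resize(eyes.camera("top")["image"][140:260,260:360],None,fx=4,fy=4); s=cv2.resize(eyes.camera("scene")["image"][210:330,310:410],None,fx=4,fy=4)
cv2.imwrite("pics/p1.png",cv2.convertScaleAbs(np.hstack([t,s]),alpha=1.5))
E
```

```text
[ 0.6798  0.7857 -1.042   1.8399  0.8032  1.008   0.7314] [-0.8967  0.7515  0.5443]
N 3 row -0.01 -0.02 0.98 0.01 -0 -0.01 resid mm/deg 0.28541054940381394 0.060424268068529255
```

View pics/p1.png

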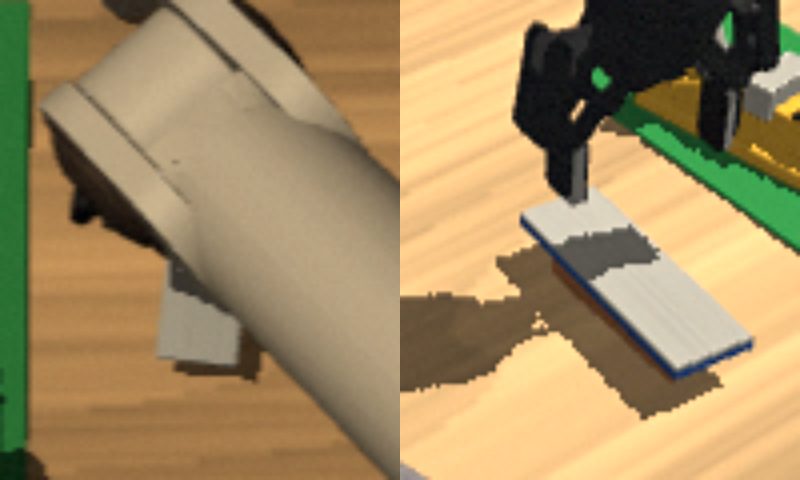

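Call:
move_arm(
  targets="0 0 0.9 0 0 0 100;0 0 0.9 0 0 0 100;0 0 0.9 0 0 0 100;0 0 0.47 0 0 0 100;0 0 0 0 0 0 80;0 0 0 0 0 0 70;0 0 0 0 0 0 60;0 0 0 0 0 0 0;0 0 0 0 0 0 0;0 0 0 0 0 0 0;0 0 0 0 0 0 0;0 0 0 0 0 0 0",
)

```text
time: 9.73
position: [0.5753, 0.0149, 0.013]
tcp_rot: [0.206, 3.13, 0.006]
contact_force: [-2.7, -1.0, 7.3]
finger_gap: 0.0483
grasp_force: 62.3
```

```bash
python3 - <<'E'
from h import *
from bench import bot
s=bot.state();print(s["contact_force"],s["moment"])
A=cur();print(A)
E
```

```text
[-2.668  -0.9779  7.3135] [-0.3261  0.5559  0.0671]
[[-0.9913  0.1313  0.0054  0.5753]
 [ 0.1313  0.9913  0.0032  0.0149]
 [-0.0049  0.0039 -1.      0.013 ]
 [ 0.      0.      0.      1.    ]]
```

Call:
move_arm(
  targets="0 0 -0.2 0 0 0 0;0 0 -0.6 0 0 0 0;0 0 -0.9 0 0 0 0;0 0 -0.9 0 0 0 0;0 0 -0.9 0 0 0 0;0 0 -0.5 0 0 0 0;0 0 0 0 0 0 0;0 0 0 0 0 0 0",
)

```text
time: 10.4
position: [0.5745, 0.0142, 0.1119]
tcp_rot: [0.207, 3.13, 0.006]
contact_force: [-0.4, -0.3, -4.0]
finger_gap: 0.0482
grasp_force: 62.9
```

```bash
cat >> h.py <<'E'
TP=np.array([0,0,-.012]) # plate origin in tool frame; plate x=-tool x
def plateT(th,ex,ez,ey=0):
    """tool pose for plate tilted th deg, lower lip-side end edge at bed (ex,ey,ez) mm"""
    t=np.radians(th); n=np.sin(t)*BX+np.cos(t)*np.array([0,0,1]); px=np.cos(t)*BX-np.sin(t)*np.array([0,0,1])
    M=rot(-n,BY); o=BED+ex/1000*BX+ey/1000*BY+[0,0,ez/1000]-.075*px
    return T(o-M@TP,M)
E
python3 - <<'E'
from h import *
from bench import bot,eyes
s=bot.state();print(s["contact_force"],s["moment"],s["finger_gap"],s["qpos"])
t=cv2.resize(eyes.camera("top")["image"][140:260,260:360],None,fx=4,fy=4); s=cv2.resize(eyes.camera("scene")["image"][180:300,310:410],None,fx=4,fy=4)
cv2.imwrite("pics/p2.png",cv2.convertScaleAbs(np.hstack([t,s]),alpha=1.5))
E=rows(plateT(14,56,55))
print(E)
E
```

```text
[-0.3619 -0.3346 -3.9548] [-0.036   0.0032  0.0131] 0.04822107363435523 [ 0.7012  0.7548 -1.0741  1.8312  0.7718  1.0377  0.7541]
N 8 row -0.01 0.94 0.02 0.05 0.35 -0.39 resid mm/deg 0.7631492891563563 0.11006659920029183
[[-0.9606 -0.1416 -0.2393  0.577 ]
 [-0.1379  0.9899 -0.0323  0.2014]
 [ 0.2415  0.0019 -0.9704  0.1054]
 [ 0.      0.      0.      1.    ]]
```

View pics/p2.png

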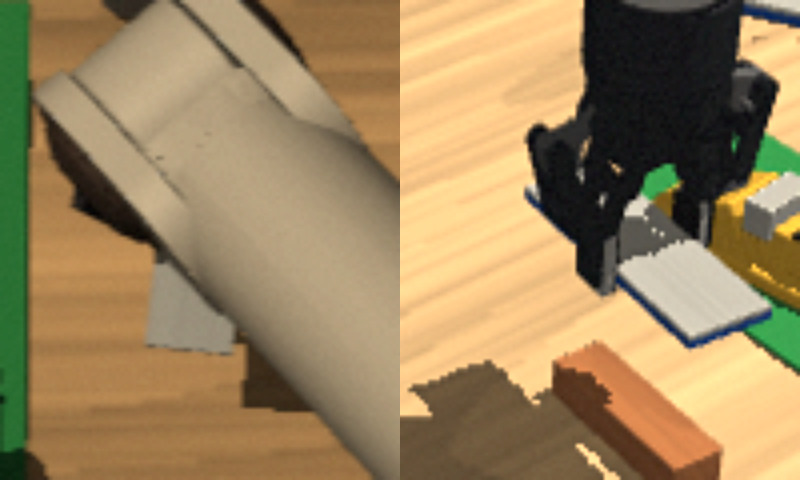

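```bash
python3 - <<'E'
from h import *
A=cur();Ai=np.linalg.inv(A)
for n,p in (("scene",(382.5,264.6)),("scene",(402.3,257.4)),("top",(296.9,226.2)),("top",(317.9,228.2))):
    P=onz(n,p,A[2,3]+.020); print(n,(Ai@np.r_[P,1])[:3]*1000)
    o,d=ray(n,p);
    # height if the corner's |x| in tool is 75
    zs=np.linspace(.1,.16,601);X=[abs((Ai@np.r_[onz(n,p,z),1])[0])-.075 for z in zs];print("  z for 75mm",zs[np.argmin(np.abs(X))])
E
```

```text
scene [-75.496  -25.7253 -20.0028]
  z for 75mm 0.1296
scene [-76.3516  21.8301 -19.8292]
  z for 75mm 0.1288
top [ 74.0369  23.9876 -20.002 ]
  z for 75mm 0.14300000000000002
top [ 73.3465 -24.3062 -20.1764]
  z for 75mm 0.1521
```

Call:
move_arm(
  targets="0 0.94 0.02 0.05 0.35 -0.39 0;0 0.94 0.02 0.05 0.35 -0.39 0;0 0.94 0.02 0.05 0.35 -0.39 0;0 0.94 0.02 0.05 0.35 -0.39 0;0 0.94 0.02 0.05 0.35 -0.39 0;0 0.94 0.02 0.05 0.35 -0.39 0;0 0.94 0.02 0.05 0.35 -0.39 0;0 0.94 0.02 0.05 0.35 -0.39 0;0 0 0 0 0 0 0;0 0 0 0 0 0 0",
)

```text
time: 11.33
position: [0.5743, 0.2044, 0.1049]
tcp_rot: [0.212, -2.889, 0.021]
contact_force: [0.2, -1.1, -3.1]
finger_gap: 0.0485
grasp_force: 63.1
```

```bash
sed -i 's/^TP=.*/TP=np.array([-.001,0,-.012])/' h.py; python3 - <<'E'
from h import *
from bench import bot,eyes
print(bot.state()["qpos"])
im=eyes.camera("scene")["image"];cv2.imwrite("pics/s5.png",im)
s=cv2.resize(im[180:300,370:510],None,fx=5,fy=5);cv2.imwrite("pics/h1.png",cv2.convertScaleAbs(s,alpha=1.4))
E=rows(plateT(14,58,5));rows(plateT(14,75,1.5),E)
# expected pixels of plate end corners now & lip features
A=cur()
c=np.array([A@np.r_[TP+[-.075,y,-z],1] for y in(-.025,.025) for z in(0,.008)])[:,:3]
print((proj("scene",c)-[370,180])*5, [(BX@(q-BED),BY@(q-BED),q[2]-.044) for q in c[::2]])
l=np.array([BED+.069*BX+s*.022*BY+[0,0,z] for s in(-1,1) for z in(.014,.02)]);print((proj("scene",l)-[370,180])*5)
E
```

```text
[ 0.2801  0.9668 -1.0637  1.511   0.7048  1.3722  0.8336]
N 2 row -0.28 -0.04 0.95 0.01 0 0.01 resid mm/deg 0.20742376720037092 0.03104507028546581
N 1 row -0.7 -0 -0.04 -0.01 0 0 resid mm/deg 0.07846866849714615 0.018954929253725918
[[425.4136 309.3101]
 [432.1373 296.5171]
 [486.2194 262.1598]
 [493.0672 249.4622]] [(np.float64(0.05576854816308544), np.float64(-0.022848785318056373), np.float64(0.05427682306707708)), (np.float64(0.055684007086054435), np.float64(0.02715107418604826), np.float64(0.05435990360688124))]
[[437.7752 395.2732]
 [439.9953 384.4109]
 [490.5169 352.5747]
 [492.8464 341.8228]]
```

View pics/h1.png

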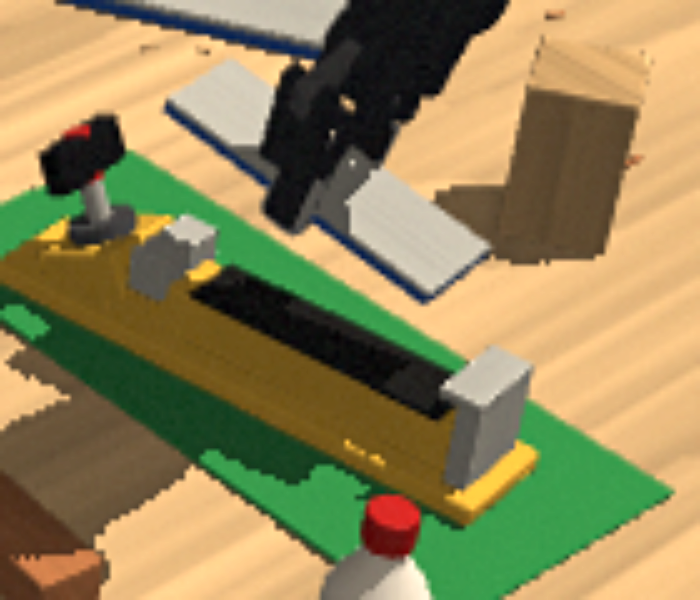

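Call:
move_arm(
  targets="-0.14 -0.02 0.48 0 0 0.01 0;-0.14 -0.02 0.48 0.01 0 0.01 0;-0.14 -0.02 0.48 0.01 0 0 0;-0.14 -0.02 0.4 0 0 0 0;0 0 0 0 0 0 0;0 0 0 0 0 0 0",
)

```text
time: 11.88
position: [0.5781, 0.1995, 0.0576]
tcp_rot: [0.203, -2.891, 0.025]
contact_force: [0.4, 1.2, -2.5]
finger_gap: 0.0488
grasp_force: 63.1
```

```bash
cat > pl.py <<'E'
from h import *
from bench import bot
A=cur();s=bot.state();print("F",s["contact_force"],"M",s["moment"],s["finger_gap"])
for n,x in(("lipend",-.075),("mid",0),("jawend",.075)):
    q=(A@np.r_[TP+[x,0,0],1])[:3]-BED;print(n,np.array([q@BX,q@BY,q[2]])*1000)
d=R.from_matrix(rot([0,0,-1],BY).T@A[:3,:3]).as_rotvec(degrees=True);print("rot",d)
E
python3 pl.py; python3 -c "
from h import *
E=rows(plateT(14,77,2.5))"
```

```text
F [ 0.4148  1.1577 -2.4506] M [ 0.0099 -0.4239 -0.0526] 0.04875402157211078
lipend [58.4275 -1.3605  6.8317]
mid [-14.3466  -1.2167  24.9679]
jawend [-87.1206  -1.0729  43.104 ]
rot [ 0.0054 13.9937  0.1103]
N 1 row -0.76 0.05 -0.01 0 0 -0.02 resid mm/deg 0.06499386234312676 0.009852582351721345
```

Call:
move_arm(
  targets="-0.25 0.02 0 0 0 0 0;-0.25 0.02 0 0 0 0 0;-0.26 0 0 0 0 0 0;0 0 0 0 0 0 0;0 0 0 0 0 0 0",
)

```text
time: 12.3
position: [0.5978, 0.2045, 0.0545]
tcp_rot: [0.204, -2.894, 0.024]
contact_force: [1.1, -0.3, -3.7]
finger_gap: 0.0485
grasp_force: 63.1
```

```bash
python3 pl.py; python3 - <<'E'
from h import *
from bench import eyes
im=eyes.camera("scene")["image"]
s=cv2.resize(im[190:290,370:490],None,fx=6,fy=6);cv2.imwrite("pics/h2.png",cv2.convertScaleAbs(s,alpha=1.4))
E
```

```text
F [ 1.1302 -0.2672 -3.7303] M [ 0.1063 -0.4375 -0.015 ] 0.04847807580260822
lipend [78.6195  0.8204  4.0885]
mid [ 5.7778  0.9166 21.9509]
jawend [-67.064    1.0128  39.8134]
rot [-0.0464 13.7783  0.0798]
```

View pics/h2.png

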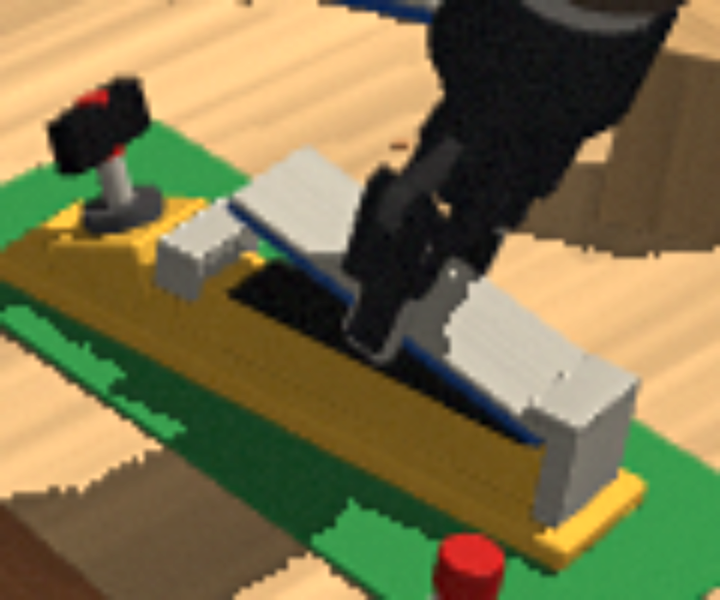

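```bash
python3 - <<'E'
from h import *
E=rows(plateT(5,77,1.5));E=rows(plateT(0,76,1.0),E)
E
```

```text
N 2 row -0.03 -0.02 0.29 0 -0.88 -0.01 resid mm/deg 0.17193733902143174 0.04290059822061153
N 1 row -0.01 0.01 0.28 0.01 -1 0 resid mm/deg 0.09516757925248469 0.019126644883320474
```

Call:
move_arm(
  targets="-0.02 -0.01 0.15 0 -0.44 0 0;-0.02 -0.01 0.15 0 -0.44 0 0;-0.02 -0.01 0.15 0 -0.44 0 0;-0.02 -0.01 0.15 0 -0.44 0 0;0 0 0 0 0 0 0;0 0 0 0 0 0 0",
)

```text
time: 12.85
position: [0.5962, 0.2024, 0.0398]
tcp_rot: [0.216, -3.046, 0.011]
contact_force: [0.2, -0.2, -2.4]
finger_gap: 0.0484
grasp_force: 63.1
```

```bash
python3 pl.py; python3 - <<'E'
from h import *
rows(plateT(0,76,0.5))
E
```

```text
F [ 0.1769 -0.2242 -2.3666] M [ 0.0057 -0.1967 -0.0518] 0.048425929602215846
lipend [76.8347 -0.9353  0.9765]
mid [ 2.1295 -0.8721  7.619 ]
jawend [-72.5757  -0.8089  14.2615]
rot [0.0385 5.0812 0.0466]
N 2 row -0.01 0.02 0.14 -0 -0.51 -0 resid mm/deg 0.2380693124844468 0.044863654832599235
```

Call:
move_arm(
  targets="0 0.02 0.07 0 -0.25 0 0;0 0.02 0.07 0 -0.25 0 0;0 0 0.07 0 -0.25 0 0;0 0 0.07 0 -0.26 0 0;0 0 0 0 0 0 0;0 0 0 0 0 0 0",
)

```text
time: 13.35
position: [0.5961, 0.2038, 0.0326]
tcp_rot: [0.221, -3.133, 0.0]
contact_force: [-0.3, -0.8, -3.3]
finger_gap: 0.0488
grasp_force: 63.1
```

```bash
python3 pl.py
```

```text
F [-0.3217 -0.7675 -3.2897] M [-0.0247 -0.0263  0.0126] 0.04881041361835
lipend [76.2205  0.333   0.5615]
mid [1.2206 0.4393 0.6215]
jawend [-73.7793   0.5456   0.6814]
rot [0.0084 0.0458 0.0812]
```

Call:
move_arm(
  targets="0 0 0.04 0 0 0 0;0 0 0 0 0 0 0;0 0 0 0 0 0 0",
)

```text
time: 13.6
position: [0.5966, 0.2039, 0.032]
tcp_rot: [-0.22, 3.133, 0.0]
contact_force: [0.2, -1.1, 3.0]
finger_gap: 0.0484
grasp_force: 63.8
```

Call:
move_arm(
  targets="0 0 0.04 0 0 0 0;0 0 0 0 0 0 0;0 0 0 0 0 0 0",
)

```text
time: 13.85
position: [0.5966, 0.2039, 0.032]
tcp_rot: [-0.221, 3.133, -0.001]
contact_force: [-2.7, -2.9, 9.5]
finger_gap: 0.0486
grasp_force: 64.4
```

Plate is seated (contact force rose). Release and retreat upward.

Call:
move_arm(
  targets="0 0 -0.02 0 0 0 0;0 0 0 0 0 0 62;0 0 0 0 0 0 70;0 0 0 0 0 0 90;0 0 0 0 0 0 100;0 0 0 0 0 0 100;0 0 0 0 0 0 100;0 0 -0.4 0 0 0 100;0 0 -0.8 0 0 0 100;0 0 -1 0 0 0 100;0 0 -1 0 0 0 100;0 0 -1 0 0 0 100",
)

```text
time: 14.85
position: [0.5955, 0.2041, 0.1375]
tcp_rot: [0.222, -3.133, -0.001]
contact_force: [-0.0, 1.2, -0.1]
finger_gap: 0.0855
grasp_force: 0.0
```

Call:
move_arm(
  targets="0.8 -0.6 -0.9 0 0 0 100;0.8 -0.6 -0.9 0 0 0 100;0.8 -0.6 -0.9 0 0 0 100;0.8 -0.6 -0.9 0 0 0 100;0.8 -0.6 -0.5 0 0 0 100;0.8 -0.6 0 0 0 0 100;0.8 -0.6 0 0 0 0 100;0 0 0 0 0 0 100;0 0 0 0 0 0 100",
)

```text
time: 15.6
position: [0.4716, 0.0785, 0.2386]
tcp_rot: [-0.218, 3.134, -0.003]
contact_force: [-0.1, 0.8, -0.7]
finger_gap: 0.0855
grasp_force: 0.0
```

```bash
python3 - <<'E'
from h import *
from bench import eyes,bot
print(bot.state()["position"],bot.state()["contact_force"],bot.state()["joint_velocities"])
im=eyes.camera("scene")["image"];t=eyes.camera("top")["image"]
s=cv2.resize(im[190:290,370:490],None,fx=4,fy=4);t=cv2.resize(t[140:280,200:280],None,fx=400/140,fy=400/140)
cv2.imwrite("pics/f.png",cv2.convertScaleAbs(np.hstack([s,t]),alpha=1.4))
E
```

```text
[0.4716 0.0785 0.2386] [-0.0567  0.7802 -0.7292] [-0.0579  0.0206  0.0085 -0.0349  0.0063 -0.0099 -0.0093]
```

View pics/f.png

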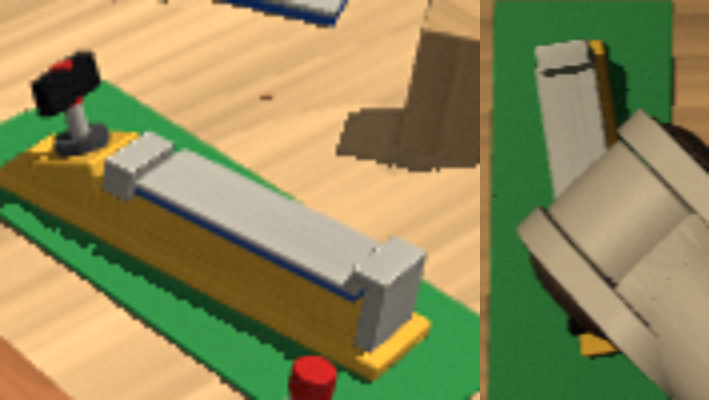

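The plate lies flat and square between jaw and stop, with one end under the lip (scene crop: jaw (140,165), lip (390,265)). The arm is clear, so I am handing in.

```bash
python3 -c "
from bench import bot
print(bot.close_job())"
```

```text
the job is handed in; nothing more can be done
None
```

The green-mat holder's knob loosened clockwise and its jaw is fully open or within a few degrees of it; the plate was hooked under the lip, swung down flat and square on the bed and released, and the job is handed in (no verdict was shown).

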